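Stack three square-bored collars on a locked spindle

TASK

Thread the three square-bored collars onto the square spindle of the rotary test stage, each fully home before the next: first the flanged collar, flange down and flat on the face plate, then the wide octagonal collar on top of it, then the small octagonal one. The spindle is locked at an unknown angle, so each collar has to be turned until it drops over the square. Leave the round-bored bushing and everything else on the bench where it is, and let go of the collars.

Things in the scene. Friction and masses are not known exactly. Their poses are not given: they have to be found in the camera images.
- stage: rotary test stage fixed to the bench: black block 130 x 130 mm, 30 mm tall, carrying a round aluminium face plate 92 mm across, its top 40 mm above the bench, with a steel spindle rising from its middle. Origin at the centre of the block's underside, z up, x and y along its sides. These axes say nothing about the angle of the square spindle.
- seat (a point): centre of the face plate's top, on the spindle's axis. The spindle is a 20 mm SQUARE shank from here to 44 mm above, then a round journal 19 mm across to 54 mm above, then a taper to 12 mm at its tip, 60 mm above. Its square is locked at an arbitrary angle that no reading gives (this point has the block's axes): look for its corners, or turn a collar on it under a light push until it drops.
- spindle_top (a point): tip of the spindle, on its axis, 60 mm above the seat (axes of the block, not of the square)
- flanged_collar: aluminium collar: round flange 66 mm across, 6 mm thick, at its foot, above it an octagonal boss 42 mm across flats, 14 mm tall (20 mm in all); through it a SQUARE bore 21.6 mm wide, which fits the square shank in four turns, each within 4 degrees. Starts flange down. Origin at the centre of its underside, z up along the bore; x and y square to the bore's sides and to four of the flats.
- wide_collar: plain octagonal aluminium collar, 52 mm across flats, 14 mm tall, same 21.6 mm square bore; origin at the centre of its underside, z along the bore, x and y square to the sides of the bore and to four of the flats
- wide_mid (a point): centre of the wide collar, 7 mm above its underside
- small_collar: plain octagonal aluminium collar, 40 mm across flats, 12 mm tall, same 21.6 mm square bore; origin at the centre of its underside, z along the bore, x and y square to the sides of the bore and to four of the flats
- small_mid (a point): centre of the small collar, 6 mm above its underside
- bushing: the aluminium ring with a round bore (26 mm), 46 mm across, 18 mm tall; not part of this job; origin at the centre of its underside
- board: small green circuit board with connectors, 75 x 45 mm, 18 mm tall; origin at the centre of its underside
- dish_lid: flat white plastic lid, 70 mm across, 7 mm tall; origin at the centre of its underside
- driver: screwdriver, 170 mm long, lying flat; origin near the middle of its length
- parts_tray: small white two-part tray, 100 x 70 mm, 25 mm tall; origin at the centre of its underside
- attenuator: small stepped steel cylinder standing upright, 20 mm across, 34 mm tall; origin at the centre of its underside
- adapter: small stepped brass cylinder standing upright, 24 mm across, 26 mm tall; origin at the centre of its underside
Mind the look-alikes: they are no part of the job. What is shaped like the flanged_collar but blue or pink is not meant.

How it is judged:
On the way, in this order (a step that is already met when the one before it is completed fails the run):
1. the flanged collar is fully home on the face plate, flange down (horizontal distance between flanged_collar and seat below 0.004 m and z of flanged_collar in the frame of seat between -0.0025 and 0.0025 m and angle between flanged_collar's own z axis and vertical below 0.06 rad), for 0.2 s.
2. the wide collar is fully home on the flanged collar (all of step 1 and horizontal distance between wide_mid and seat below 0.004 m and z of wide_mid in the frame of seat between 0.0245 and 0.0295 m), for 0.2 s.
3. the small collar is fully home on the wide collar (all of step 2 and horizontal distance between small_mid and seat below 0.004 m and z of small_mid in the frame of seat between 0.0375 and 0.0425 m), for 0.2 s.
At the end, for the whole second after the job is handed in: All three collars are on the spindle and at rest: the flanged collar upright with its underside within 2.5 mm of the seat, the centre of the wide collar within 2.5 mm of 27 mm above the seat and that of the small collar within 2.5 mm of 40 mm above it, all centred on the spindle to 4 mm (all of step 3 and linear speed of each of flanged_collar, wide_collar, small_collar below 0.01 m/s); the robot touches nothing.
It fails at once if a bystander (bushing, board, lid, screwdriver, tray, attenuator or adapter) is moved more than 25 mm (distance of any of bushing, board, dish_lid, driver, parts_tray, attenuator, adapter from where it was at the start of the episode above 0.025 m).
It also fails if it takes over 72 s, if anything falls off the work surface, if the arm or the gripper's body presses on something with over 40 N, if the wrist force passes 120 N, or if a joint passes its speed limit or range.

ROBOT

A 6-joint arm with a two-finger parallel gripper is mounted at the origin on the work surface. World frame = base frame: x ahead of the robot, y to its left, z up, the work surface at z = 0. Lengths are in m, angles in rad, forces in N, time in s.
With the tool pointing down it reaches from about 0.275 to 0.85 m from the base axis. Payload 5.2 kg.
Tool frame: the origin (TCP) lies between the finger pads; the fingertips stand 22 mm ahead of it and the grasp point (between the pads) lies 3 mm ahead of it (bot.tip_extent is the distance from the TCP to the fingertips, in m); z points along the fingers, y is the line along which they close (so a half turn about z gives the same grasp; the last joint's range is limited). The gripper opens to 85 mm and grips with 20 to 120 N. Pads are 22 mm wide; open, the fingers measure 114 mm over their backs; the gripper's body (76 mm by 85 mm) begins 54 mm behind the grasp point. The pads swing forward as they close: fully open they stand 13 mm farther back than shut.
Start: joints at [1.003, 0.259, 1.535, -0, 1.348, -0.203], TCP at [0.196, 0.514, 0.253] pointing down, gripper open.
Joint ranges: [-3.14, 3.14], [-0.91, 2.08], [0.19, 2.58], [-1.22, 4.36], [0.22, 2.71], [-3.12, 3.12]. Speed limits (rad/s): [2.57, 2.57, 3.14, 3.14, 3.14, 3.14].

INTERFACE

Orientations are given as a 3x3 rotation matrix whose columns are the frame's x, y, z axes.
In Python, from rig import monitor, capture, order, bot gives the robot as it stands.
- The arm moves only by the tool apply_moves, never from a script. Its argument "moves" is a list that holds one entry, the list of rows, each a list of 7 numbers: the shift along the tool's x, y, z normalised to -1 to 1, where 1 is 75 cm, then the turn, a rotation vector about the tool's x, y, z normalised to -1 to 1, where 1 is 90 degrees, then the opening, from 0 (shut) to 1 (fully open). A call has 1 to 5 rows; each row shifts and turns the commanded pose from where the row before left it, along the tool's axes as they then stand; what a row does not reach is not made up. A row lasts 1/12 s, in which the tool goes at most 41.7 mm and 7.16 degrees, less where a joint would pass 70% of its speed; a pose out of reach is approached as far as the arm can. A call with a number of a shift or a turn outside -1 to 1 is refused whole. A call with a gripper value outside its range is refused whole. The fingers move at their own pace and stop on an object; "squeeze" is the grip in N (left out, the last holds). Time passes only in rows, so rows that do not move let the fingers close. It gives the time, the measured TCP pose, the force, the opening and the grip force at its end, in the units of the state.
- monitor.sense(): the state, without advancing time (a new reading comes with each control period).
- capture(name): name is "scene" or "top" or "wrist"; returns a dict with "color" (384x512x3 uint8, red, green, blue), "K" (3x3 intrinsics, pixels), "R" (3x3) and "t" (3): a world point X has camera coordinates R X + t. Camera axes: x right, y down, z forward; pixel columns grow to the right and rows downward; lengths in m; the calibration is good to about 2 mm. A picture is of the moment at which its call begins. There is no depth.
- order.sign_off(): hands the job in; it is judged then, once.
The state is a dict: "time": time; "q": joint angles; "qvel": joint speeds; "joint_efforts": joint torques, N m; "eef_pos": TCP position; "tcp_rot": TCP orientation; "contact_force": force on the tool from outside, world axes, zero at the start; "ft_torque": the same for the moment, N m; "gripper_width": opening from 0.0 (shut) to 1.0 (fully open); "gripper_force": force on a finger pad.
Only numpy, scipy, OpenCV 4.12 (cv2) and the standard library are available. Lean on these libraries where they do the work, as an engineer would, in place of code of your own. Each camera call takes 0.05 s, during which the arm holds its last target. There are 200 camera calls.

## Working session

There is one attempt and no reset: what is moved stays moved. The work goes in short steps, Python scripts to look and compute and a tool call to move; the robot and the scene stay as the last step left them, time stands still between calls to the robot, and variables do not carry over. Pictures are saved under pics/ and viewed, at most 14 in all, crops included, and the job is handed in when it is done.

Besides the shell and the picture viewer there is one more tool, called after ">>>" as name([rows], argument=value, ...), one row to a line, values as JSON. apply_moves: Moves the arm, as the interface text tells. Its arguments: {"type":"object","properties":{"moves":{"type":"array"},"squeeze":{"type":"number"}},"required":["moves"]}

```bash
mkdir -p pics; ls; python3 - <<'E'
from rig import monitor, capture, order, bot
import cv2,numpy as np,pickle
s=monitor.sense();print(s['time'],s['eef_pos'],s['tcp_rot'],bot.tip_extent)
for n in("scene","top"):
    c=capture(n);pickle.dump(c,open(f'pics/{n}0.pkl','wb'))
    print(n,c['K'].tolist(),c['R'].round(4).tolist(),c['t'].tolist())
    cv2.imwrite(f'pics/{n}0.png',cv2.resize(c['color'][:,:,::-1],(800,600),interpolation=cv2.INTER_CUBIC))
E
```

```text
pics
0.0 [0.19592405 0.51342343 0.25248267] [[-9.34191652e-01  3.56770182e-01 -9.97652107e-04]
 [ 3.56771350e-01  9.34190556e-01 -1.48587948e-03]
 [ 4.01879685e-04 -1.74402989e-03 -9.99998398e-01]] 0.022
scene [[465.1257614604864, 0.0, 251.48563039596277], [0.0, 465.1257614604864, 192.4921514234342], [0.0, 0.0, 1.0]] [[-0.3311, 0.9435, -0.0127], [0.7884, 0.2692, -0.5531], [-0.5184, -0.1931, -0.833]] [0.20980347303425914, -0.37374545378933055, 1.7674959370531178]
top [[397.0133416810035, 0.0, 246.3230208568412], [0.0, 397.0133416810035, 193.7791548223741], [0.0, 0.0, 1.0]] [[0.0689, -0.9976, 0.0001], [-0.9764, -0.0675, -0.2052], [0.2048, 0.014, -0.9787]] [-0.07218058941146697, 0.5640947525804162, 0.9570786863695051]
```

View pics/scene0.png

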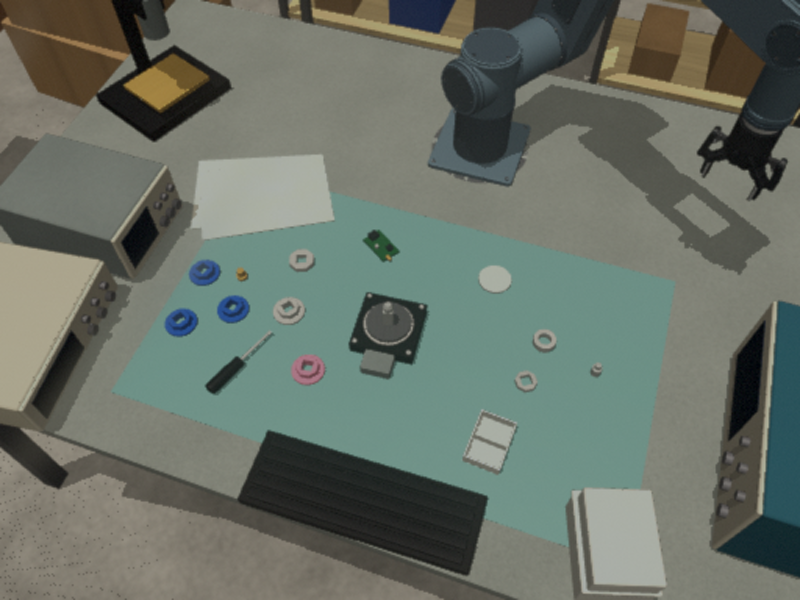

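View pics/top0.png

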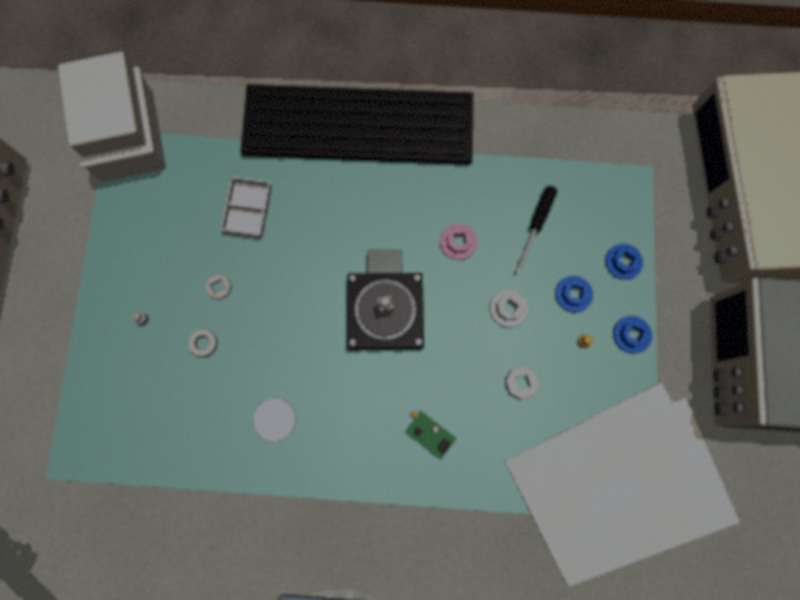

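The scene view shows the stage at about (388,325). In the top view the aluminium candidates, in 800x600 pixels, are:
- (508,308): aluminium ring with a round flange and a boss, so it fits the flanged collar. The blue and pink ones are decoys.
- (521,382): larger octagon, probably the wide collar.
- (218,287): small octagon, probably the small collar.
- (202,343): round ring, probably the bushing.

I'll confirm these in one enlarged crop and measure them.

```bash
cat > h.py <<'E'
import numpy as np,cv2,pickle
def ray(c,uv,z):
    R,t,K=np.array(c['R']),np.array(c['t']),np.array(c['K'])
    o=-R.T@t; d=R.T@np.linalg.inv(K)@np.array([uv[0],uv[1],1.])
    return o+d*(z-o[2])/d[2]
def proj(c,X):
    p=np.array(c['K'])@(np.array(c['R'])@np.array(X)+np.array(c['t'])); return p[:2]/p[2]
E
python3 - <<'E'
from h import *
c=pickle.load(open('pics/top0.pkl','rb'));im=c['color']
hsv=cv2.cvtColor(im,cv2.COLOR_RGB2HSV)
m=cv2.inRange(hsv,(0,0,90),(180,45,255))
n,l,st,ce=cv2.connectedComponentsWithStats(m)
for i in range(1,n):
    if 8<st[i][4]<1500: print((ce[i]*1.5625).round(),st[i],ray(c,ce[i],.017).round(4))
tiles=[]
for x,y in((508,308),(521,382),(218,287),(202,343),(385,310)):
    x,y=int(x/1.5625),int(y/1.5625)
    tiles.append(cv2.resize(im[y-20:y+20,x-20:x+20,::-1],(160 if 0 else 260,260),interpolation=cv2.INTER_CUBIC))
tiles.append(tiles[0]*0)
cv2.imwrite('pics/cand.png',np.vstack([np.hstack(tiles[:3]),np.hstack(tiles[3:])]))
E
```

```text
[245. 206.] [141 112  33  41 925] [0.7333 0.2247 0.017 ]
[459. 240.] [280 142  27  26 163] [ 0.6963 -0.1536  0.017 ]
[525. 252.] [329 147  15  29 121] [ 0.6829 -0.269   0.017 ]
[457. 242.] [289 152   9   6  33] [ 0.6925 -0.151   0.017 ]
[385. 259.] [234 159  24  15 335] [ 0.6528 -0.027   0.017 ]
[217. 286.] [131 175  17  17 199] [0.586  0.2559 0.017 ]
[352. 277.] [224 176   3   4  11] [0.6175 0.0275 0.017 ]
[417. 277.] [265 176   4   4  12] [ 0.6255 -0.084   0.017 ]
[386. 310.] [227 179  39  38 276] [ 0.5648 -0.0354  0.017 ]
[508. 308.] [312 184  28  27 545] [ 0.5822 -0.243   0.017 ]
[385. 301.] [241 189  11   9  62] [ 0.5803 -0.0328  0.017 ]
[138. 316.] [ 84 199  10   9  54] [0.5239 0.3839 0.017 ]
[202. 342.] [120 210  19  19 241] [0.4877 0.2707 0.017 ]
[586. 340.] [369 212  12  12  38] [ 0.5365 -0.3754  0.017 ]
[352. 342.] [224 217   3   4  11] [0.5059 0.0186 0.017 ]
[418. 341.] [266 217   4   4  14] [ 0.5145 -0.0927  0.017 ]
[505. 349.] [321 220   6   8  15] [ 0.5113 -0.24    0.017 ]
[522. 382.] [322 233  25  24 399] [ 0.4586 -0.2694  0.017 ]
[274. 419.] [161 254  29  30 671] [0.3696 0.1361 0.017 ]
[505. 401.] [321 254   5   6  11] [ 0.425  -0.2417  0.017 ]
[412. 412.] [262 262   6   6  14] [ 0.3963 -0.0902  0.017 ]
[435. 429.] [277 273   4   4  12] [ 0.3721 -0.1285  0.017 ]
[  7. 592.] [  0 371  15  13 101] [0.0779 0.5216 0.017 ]
```

View pics/cand.png

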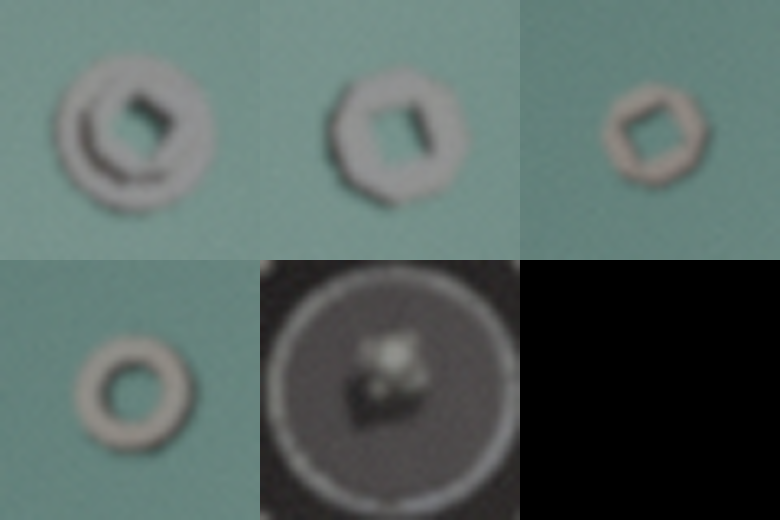

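The crops confirm it. Top left is the flanged collar, top middle the wide octagon and top right the small octagon, all square-bored. Bottom left is the round bushing, and bottom middle is the spindle. I'll move over the stage to look with the wrist camera.

>>> apply_moves([
  [[-0.0425, -0.03, -0.0025, 0, 0, 0, 1], [-0.0425, -0.03, -0.0025, 0, 0, 0, 1], [-0.0425, -0.03, -0.0025, 0, 0, 0, 1], [-0.0425, -0.03, -0.0025, 0, 0, 0, 1], [-0.0425, -0.03, -0.0025, 0, 0, 0, 1]],
])

```text
time: 0.52
eef_pos: [0.3052, 0.3503, 0.2624]
tcp_rot: [[-0.935, 0.356, -0.001], [0.356, 0.935, -0.0], [0.0, -0.001, -1.0]]
contact_force: [0.5, 0.6, -0.4]
gripper_width: 1.001
gripper_force: 0.0
```

>>> apply_moves([
  [[-0.0425, -0.03, -0.0025, 0, 0, 0, 1], [-0.0425, -0.03, -0.0025, 0, 0, 0, 1], [-0.0425, -0.03, -0.0025, 0, 0, 0, 1], [-0.0425, -0.03, -0.0025, 0, 0, 0, 1], [-0.0425, -0.03, -0.0025, 0, 0, 0, 1]],
])

```text
time: 0.93
eef_pos: [0.4141, 0.1881, 0.272]
tcp_rot: [[-0.934, 0.357, -0.0], [0.357, 0.934, 0.0], [0.0, -0.0, -1.0]]
contact_force: [1.1, 0.5, 0.4]
gripper_width: 0.997
gripper_force: 0.0
```

>>> apply_moves([
  [[-0.0425, -0.03, -0.0025, 0, 0, 0, 1], [-0.0425, -0.03, -0.0025, 0, 0, 0, 1], [-0.0425, -0.03, -0.0025, 0, 0, 0, 1], [-0.0425, -0.03, -0.0025, 0, 0, 0, 1], [-0.0425, -0.03, -0.0025, 0, 0, 0, 1]],
])

```text
time: 1.35
eef_pos: [0.5229, 0.0261, 0.2812]
tcp_rot: [[-0.934, 0.357, -0.001], [0.357, 0.934, 0.0], [0.001, -0.0, -1.0]]
contact_force: [1.2, 0.1, -0.2]
gripper_width: 1.001
gripper_force: 0.0
```

>>> apply_moves([
  [[-0.0425, -0.03, -0.0025, 0, 0, 0, 1], [-0.0425, -0.03, -0.0025, 0, 0, 0, 1], [0, 0, 0, 0, 0, 0, 1], [0, 0, 0, 0, 0, 0, 1]],
])

```text
time: 1.68
eef_pos: [0.5665, -0.0388, 0.284]
tcp_rot: [[-0.933, 0.36, -0.002], [0.36, 0.933, 0.0], [0.002, -0.0, -1.0]]
contact_force: [-1.2, 0.2, -0.3]
gripper_width: 1.0
gripper_force: 0.0
```

```bash
cat >> h.py <<'E'
def grab(n,tag):
    from rig import capture
    c=capture(n);pickle.dump(c,open(f'pics/{tag}.pkl','wb'));return c
E
python3 - <<'E'
from h import *
c=grab('wrist','w1')
R,t=np.array(c['R']),np.array(c['t']);print('cam',-R.T@t,R.round(3).tolist(),c['K'][0])
for p in [(.567,-.036,.04),(.567,-.036,.1)]:print(proj(c,p))
print('tcpish',proj(c,(.5665,-.0388,.26)))
cv2.imwrite('pics/w1.png',cv2.resize(c['color'][:,:,::-1],(800,600),interpolation=cv2.INTER_CUBIC))
E
```

```text
cam [ 0.50382511 -0.01465443  0.40486667] [[0.359, 0.933, -0.001], [0.9, -0.346, 0.265], [0.247, -0.096, -0.964]] [310.73316834   0.         259.4927551 ]
[262.00173965 165.82154309]
[262.42968506 176.61060803]
tcpish [259.59377307 245.14491313]
```

View pics/w1.png

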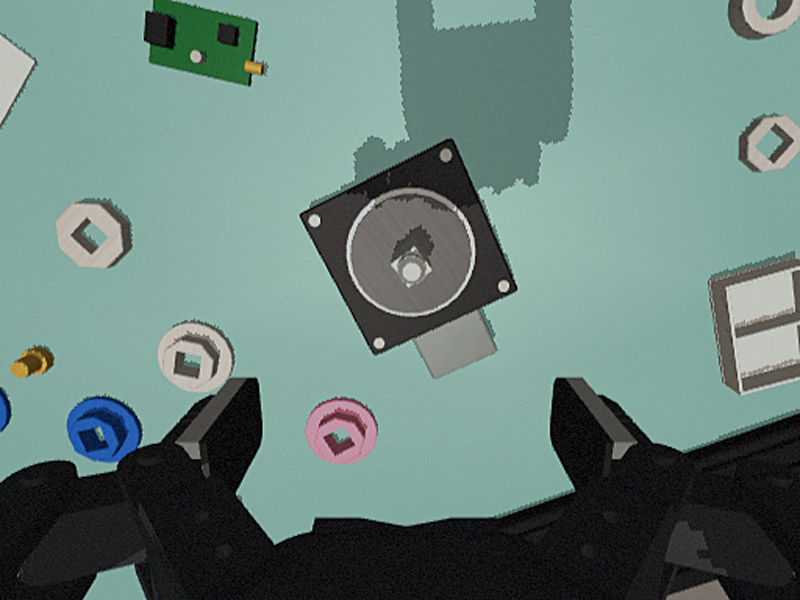

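The wrist view shows the stage with the spindle at (411,266) and its square shank lying as a diamond. The flanged collar is at (195,357), the wide one at (93,235) and the small one at (770,143). I'll enlarge these and measure the bores and the shank.

```bash
python3 - <<'E'
from h import *
c=pickle.load(open('pics/w1.pkl','rb'))
ims=[c['color'].astype(float)]
from rig import capture
for _ in range(3): ims.append(capture('wrist')['color'].astype(float))
a=np.mean(ims,0).astype(np.uint8);c['color']=a;pickle.dump(c,open('pics/w1.pkl','wb'))
g=cv2.cvtColor(a,cv2.COLOR_RGB2HSV)
def an(P,n):
    r=cv2.minAreaRect(P.astype(np.float32)*1000);return np.round(r[0],1),np.round(r[1],1),round(r[2],1)
T=[]
for nm,(x,y),z,w in(('fl',(124,228),.02,32),('wide',(59,149),.014,32),('small',(491,92),.012,20),('stage',(263,170),.084,24)):
    x0=max(0,min(x-w,512-2*w));y0=y-w;s=g[y0:y0+2*w,x0:x0+2*w]
    T.append(cv2.resize(a[y0:y0+2*w,x0:x0+2*w,::-1],(300,300),interpolation=cv2.INTER_CUBIC))
    m=cv2.inRange(s,(0,0,165),(180,30,255))
    co,h=cv2.findContours(m,cv2.RETR_CCOMP,cv2.CHAIN_APPROX_NONE)
    for q,hh in zip(co,h[0]):
        if len(q)>14:
            P=np.array([ray(c,(p[0][0]+x0,p[0][1]+y0),z)[:2] for p in q])
            print(nm,'hole' if hh[3]>=0 else 'out',len(q),an(P,0))
cv2.imwrite('pics/cr.png',np.vstack([np.hstack(T[:2]),np.hstack(T[2:])]))
E
```

```text
fl out 130 (array([ 584.6, -240.7]), array([62.5, 61.2]), 69.0)
fl hole 61 (array([ 587.6, -248.3]), array([25.1, 25.3]), 54.3)
fl hole 99 (array([ 580.1, -232. ]), array([46. , 31.6]), 26.5)
wide out 116 (array([ 461.6, -273.8]), array([50.8, 50.6]), 19.3)
wide hole 53 (array([ 461.3, -273.7]), array([23. , 23.5]), 19.1)
small out 97 (array([589.3, 254.9]), array([38.7, 39.1]), 28.0)
small hole 62 (array([589.3, 254.7]), array([23.5, 26.6]), 32.9)
stage out 31 (array([568.5, -37.8]), array([11.3, 12.1]), 24.4)
stage out 15 (array([558.8, -44.8]), array([3.3, 8.1]), 42.4)
```

View pics/cr.png

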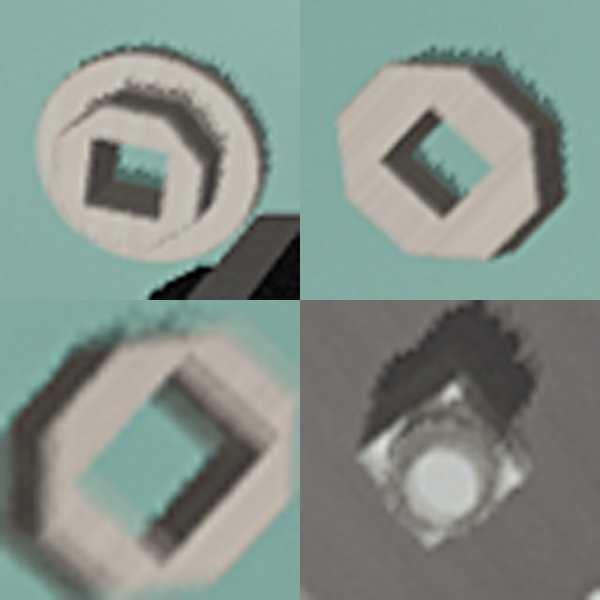

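The shank corners in the lower-right crop are at about (457,375), (529,467), (432,547) and (360,460), and all three bores are clear. Now the shank's angle and centre.

```bash
python3 - <<'E'
from h import *
from rig import monitor
c=pickle.load(open('pics/w1.pkl','rb'));a=c['color']
# shank corners
P=np.array([ray(c,(239+u/6.25-.4,146+v/6.25-.4),.084)[:2] for u,v in((157,75),(229,167),(132,247),(60,160))])*1000
print('corners',P.round(1).tolist(),'c',P.mean(0).round(1))
e=np.roll(P,-1,0)-P;print('sides',np.linalg.norm(e,axis=1).round(1),'ang',(np.degrees(np.arctan2(e[:,1],e[:,0]))%90).round(1))
# plate circle: bright rim ring
hs=cv2.cvtColor(a,cv2.COLOR_RGB2HSV)
# block screws
for uv in((446,155),(314,220),(503,286),(379,343)):print('screw',ray(c,np.array(uv)/1.5625-.2,.031)[:2].round(4))
tc=pickle.load(open('pics/top0.pkl','rb'))
S=np.array([ray(tc,np.array(uv)/1.5625-.2,.031)[:2] for uv in((352,277),(417,277),(352,342),(418,341))]);print('top stage',S.mean(0))
for nm,uv,z in(('fl',(508,308),.008),('wide',(522,382),.012),('small',(217,286),.01)):print(nm,ray(tc,np.array(uv)/1.5625,z)[:2].round(4))
# small and wide and fl bore angles by approxPolyDP-free line fit: min area rect of dark+green inside using first frame
f=c['color']
print(monitor.sense()['eef_pos'],monitor.sense()['time'])
E
```

```text
corners [[551.9, -28.7], [570.8, -22.9], [577.9, -43.1], [559.5, -49.0]] c [565.1 -35.9]
sides [19.8 21.4 19.3 21.7] ang [17.  19.3 17.8 20.4]
screw [0.5054 0.0163]
screw [ 0.5139 -0.0938]
screw [0.615  0.0248]
screw [ 0.6242 -0.0846]
top stage [ 0.56349473 -0.03269323]
fl [ 0.5837 -0.244 ]
wide [ 0.4584 -0.2701]
small [0.5874 0.2588]
[ 0.56520684 -0.03561868  0.28506016] 1.8833
```

```bash
cat > meas.py <<'E'
from h import *
def bore(c,win,z,outz=None,vmin=165):
    x0,y0,x1,y1=win
    s=cv2.cvtColor(c['color'],cv2.COLOR_RGB2HSV)[y0:y1,x0:x1]
    k=4; s=cv2.resize(s,None,fx=k,fy=k,interpolation=cv2.INTER_LINEAR)
    m=cv2.inRange(s,(0,0,vmin),(180,32,255))
    co,h=cv2.findContours(m,cv2.RETR_CCOMP,cv2.CHAIN_APPROX_NONE)
    for q,hh in zip(co,h[0]):
        if len(q)>100:
            hole=hh[3]>=0; zz=z if hole or outz is None else outz
            P=np.array([ray(c,((p[0][0]+.5)/k-.5+x0,(p[0][1]+.5)/k-.5+y0),zz)[:2] for p in q])*1000
            r=cv2.minAreaRect(P.astype(np.float32));(cx,cy),rad=cv2.minEnclosingCircle(P.astype(np.float32))
            print('hole' if hole else 'out',np.round(r[0],1),np.round(r[1],1),'ang',round(r[2],1),'circ',round(cx,1),round(cy,1),round(rad,1))
E
python3 - <<'E'
from meas import *
from rig import monitor
for i in range(2):
    c=grab('wrist','w2');R,t=np.array(c['R']),np.array(c['t']);print(-R.T@t,monitor.sense()['eef_pos'])
print('fl');bore(c,(92,196,160,262),.02,.006)
print('wide');bore(c,(27,117,91,181),.014)
print('small');bore(c,(466,66,512,118),.012)
a=c['color'][135:205,225:305,::-1]
cv2.imwrite('pics/st.png',cv2.resize(a,None,fx=8,fy=8,interpolation=cv2.INTER_CUBIC))
E
```

```text
[ 0.50234312 -0.01176923  0.40584876] [ 0.56531421 -0.0355107   0.28532913]
[ 0.50235947 -0.01167069  0.40602663] [ 0.56537406 -0.03552509  0.28541301]
fl
out [ 587.5 -246.9] [64.3 65.4] ang 60.9 circ 587.4 -247.0 33.2
hole [ 587.3 -246.8] [23.2 23.3] ang 55.6 circ 587.2 -247.0 15.2
hole [ 579.4 -229.4] [45.3 30.5] ang 25.5 circ 582.7 -235.3 23.6
wide
out [ 460.9 -272. ] [51.5 51.5] ang 21.4 circ 460.9 -271.9 27.9
hole [ 460.8 -272. ] [22.9 23.1] ang 21.5 circ 461.0 -272.3 15.4
small
out [588.3 256.2] [38.7 39.5] ang 80.1 circ 588.2 256.2 21.3
hole [588.  256.5] [23.1 22.9] ang 32.9 circ 588.1 256.5 15.5
```

View pics/st.png

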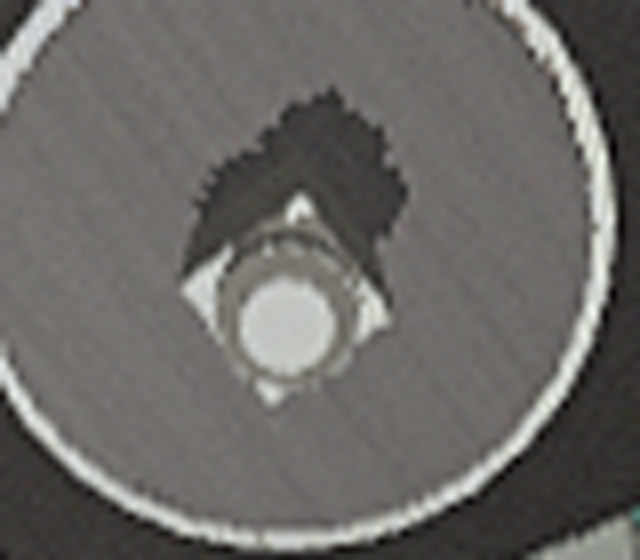

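The shank corners are at (303,192), (392,322), (270,408) and (180,290), and the tip disc is at (288,326).

```bash
python3 - <<'E'
from h import *
c=pickle.load(open('pics/w2.pkl','rb'))
f=lambda u,v,z:ray(c,(225+(u+.5)/8-.5,135+(v+.5)/8-.5),z)[:2]*1000
P=np.array([f(u,v,.084) for u,v in((303,192),(392,322),(270,408),(180,290))])
e=np.roll(P,-1,0)-P;print(P.mean(0).round(1),np.linalg.norm(e,axis=1).round(1),(np.degrees(np.arctan2(e[:,1],e[:,0]))%90).round(1))
d=[P[2]-P[0],P[3]-P[1]];print([(np.degrees(np.arctan2(q[1],q[0]))-45)%90 for q in d])
print('tip',f(288,326,.1))
s=cv2.cvtColor(c['color'],cv2.COLOR_RGB2HSV);m=cv2.inRange(s,(0,0,170),(180,32,255))
# plate rim: rays from centre, last bright px
ctr=np.array([260,171]);Q=[]
for th in np.radians(np.arange(0,360,5)):
    rr=[r for r in np.arange(32,48,.25) if m[tuple((ctr+r*np.array([np.cos(th),np.sin(th)])).round().astype(int)[::-1])]]
    if rr: Q.append(ray(c,ctr+np.mean(rr)*np.array([np.cos(th),np.sin(th)]),.04)[:2]*1000)
print('rim',len(Q),[np.round(v,1) for v in cv2.fitEllipse(np.float32(Q))])
T=__import__('rig').monitor.sense()['tcp_rot'];T=np.array(T);print(T.round(4).tolist(),np.degrees(np.arctan2(T[1,1],T[0,1])))
E
```

```text
[564.8 -34.5] [21.  20.  19.9 20.8] [13.6 15.2 15.7 18. ]
[np.float64(15.762450682739427), np.float64(15.510528474205273)]
tip [564.44966354 -34.12776563]
rim 56 [array([564.2, -34.2]), array([ 92.7, 102.1]), np.float64(70.4)]
[[-0.9348, 0.3551, 0.0], [0.3551, 0.9348, 0.0001], [-0.0, 0.0001, -1.0]] 69.19854747099389
```

>>> apply_moves([
  [[-0.0159, -0.0316, 0.0308, 0, 0, 0, 1], [-0.0159, -0.0316, 0.0308, 0, 0, 0, 1], [-0.0159, -0.0316, 0.0308, 0, 0, 0, 1], [-0.0159, -0.0316, 0.0308, 0, 0, 0, 1], [-0.0159, -0.0316, 0.0308, 0, 0, 0, 1]],
])

```text
time: 2.4
eef_pos: [0.5794, -0.1688, 0.1693]
tcp_rot: [[-0.935, 0.355, 0.001], [0.355, 0.935, -0.0], [-0.001, -0.0, -1.0]]
contact_force: [0.6, -0.1, -0.6]
gripper_width: 1.001
gripper_force: 0.0
```

>>> apply_moves([
  [[-0.0159, -0.0316, 0.0308, 0, 0, 0, 1], [-0.0159, -0.0316, 0.0308, 0, 0, 0, 1], [-0.0159, -0.0316, 0.0308, 0, 0, 0, 1], [0, 0, 0, 0, 0, 0.0755, 1], [0, 0, 0, 0, 0, 0.0755, 1]],
])

```text
time: 2.82
eef_pos: [0.5863, -0.2482, 0.0982]
tcp_rot: [[-0.821, 0.572, -0.003], [0.572, 0.821, 0.002], [0.004, -0.0, -1.0]]
contact_force: [-0.5, 0.3, 0.5]
gripper_width: 1.001
gripper_force: 0.0
```

>>> apply_moves([
  [[0, 0, 0, 0, 0, 0, 1], [0, 0, 0, 0, 0, 0, 1], [0, 0, 0, 0, 0, 0, 1]],
])

```text
time: 3.07
eef_pos: [0.5878, -0.2472, 0.101]
tcp_rot: [[-0.827, 0.563, 0.001], [0.563, 0.827, -0.0], [-0.001, 0.0, -1.0]]
contact_force: [-0.0, 0.7, 0.5]
gripper_width: 0.999
gripper_force: 0.0
```

```bash
cat > go.py <<'E'
import sys,numpy as np
from scipy.spatial.transform import Rotation as Ro
from rig import monitor
def go(x,y,z,yaw):
    s=monitor.sense();p=np.array(s['eef_pos']);T=np.array(s['tcp_rot'])
    yv=np.array([np.cos(np.radians(yaw)),np.sin(np.radians(yaw)),0]);zv=np.array([0,0,-1.]);xv=np.cross(yv,zv)
    if yv@T[:,1]<0: xv,yv=-xv,-yv
    G=np.c_[xv,yv,zv]
    d=T.T@(np.array([x,y,z])-p)/.75; r=Ro.from_matrix(T.T@G).as_rotvec()/(np.pi/2)
    print('t',round(s['time'],2),'pos',p.round(4),'yaw',np.degrees(np.arctan2(T[1,1],T[0,1])).round(1),'F',np.round(s['contact_force'],1),'w',round(s['gripper_width'],3),'gf',round(s['gripper_force'],1),'q6',round(s['q'][5],2))
    print('shift',d.round(4),'turn',r.round(4))
if __name__=='__main__': go(*map(float,sys.argv[1:]))
E
python3 go.py .5874 -.2469 .030 55.6
python3 -c "
from meas import *
c=grab('wrist','w3');u=proj(c,(.5874,-.2469,.02));print(u);x,y=u.astype(int);bore(c,(x-70,y-65,x+70,y+65),.02,.006)"
```

```text
t 3.07 pos [ 0.5878 -0.2472  0.101 ] yaw 55.8 F [-0.   0.7  0.5] w 0.999 gf 0.0 q6 -1.55
shift [0.0008 0.0001 0.0947] turn [0.     0.0006 0.0019]
[259.62805777 208.44849066]
out [ 593.8 -252. ] [65.8 47.9] ang 51.5 circ 586.8 -246.5 33.2
```

>>> apply_moves([
  [[0.0008, 0, 0.0236, 0, 0, 0, 1], [0, 0, 0.0236, 0, 0, 0, 1], [0, 0, 0.0236, 0, 0, 0, 1], [0, 0, 0.0236, 0, 0, 0, 1], [0, 0, 0, 0, 0, 0, 1]],
], squeeze=40)

```text
time: 3.53
eef_pos: [0.585, -0.2458, 0.0266]
tcp_rot: [[-0.826, 0.564, -0.005], [0.564, 0.826, 0.003], [0.006, -0.0, -1.0]]
contact_force: [-1.8, 0.7, -0.6]
gripper_width: 0.998
gripper_force: 0.0
```

>>> apply_moves([
  [[0, 0, 0, 0, 0, 0, 0.6], [0, 0, 0, 0, 0, 0, 0.3], [0, 0, 0, 0, 0, 0, 0.3], [0, 0, 0, 0, 0, 0, 0.3], [0, 0, 0, 0, 0, 0, 0.3]],
])

```text
time: 3.95
eef_pos: [0.588, -0.2482, 0.0315]
tcp_rot: [[-0.824, 0.566, 0.003], [0.566, 0.824, -0.002], [-0.003, 0.0, -1.0]]
contact_force: [0.3, 0.6, 6.4]
gripper_width: 0.477
gripper_force: 41.2
```

>>> apply_moves([
  [[0, 0, 0, 0, 0, 0, 0.3], [0, 0, 0, 0, 0, 0, 0.3], [0, 0, 0, 0, 0, 0, 0.3], [0, 0, 0, 0, 0, 0, 0.3], [0, 0, 0, 0, 0, 0, 0.3]],
])

```text
time: 4.37
eef_pos: [0.588, -0.2482, 0.0315]
tcp_rot: [[-0.824, 0.566, 0.003], [0.566, 0.824, -0.002], [-0.003, 0.0, -1.0]]
contact_force: [0.3, -0.1, 6.3]
gripper_width: 0.476
gripper_force: 41.3
```

```bash
python3 go.py .5874 -.2469 .1 55.6
python3 -c "
from meas import *
c=grab('wrist','w4');cv2.imwrite('pics/w4.png',cv2.resize(c['color'][150:384,100:412,::-1],None,fx=2.4,fy=2.4))"
```

```text
t 4.37 pos [ 0.588  -0.2482  0.0315] yaw 55.5 F [ 0.3 -0.1  6.3] w 0.476 gf 41.3 q6 -1.54
shift [ 0.0014  0.001  -0.0913] turn [ 0.0001  0.0021 -0.0009]
```

View pics/w4.png

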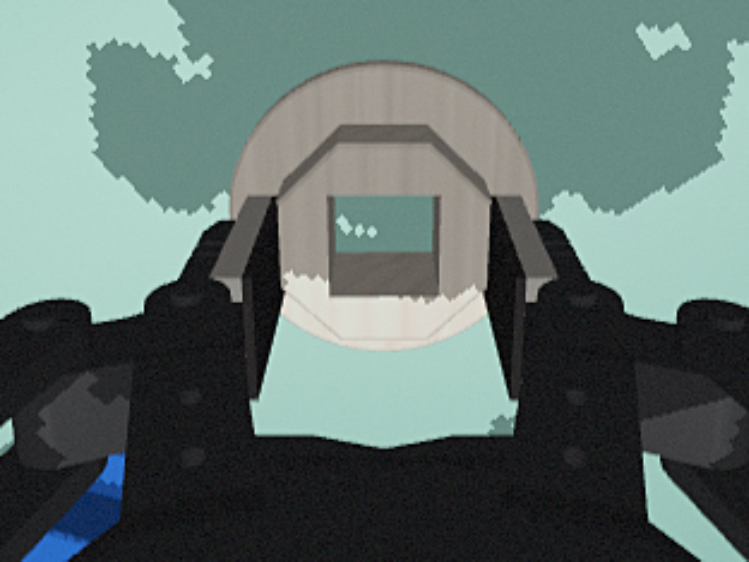

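The collar is gripped centrally with its bore square to the pads: boss between the pads, bore at (385,245). I'll lift it and carry it over the spindle.

>>> apply_moves([
  [[0, 0, -0.02, 0, 0, 0, 0.3], [0, 0, -0.0395, 0, 0, 0, 0.3], [0, 0, -0.0395, 0, 0, 0, 0.3], [0, 0, -0.0395, 0, 0, 0, 0.3], [0, 0, -0.0395, 0, 0, 0, 0.3]],
])

```text
time: 4.83
eef_pos: [0.5866, -0.2474, 0.1645]
tcp_rot: [[-0.824, 0.566, -0.0], [0.566, 0.824, 0.0], [0.0, -0.0, -1.0]]
contact_force: [1.0, -0.5, -0.9]
gripper_width: 0.481
gripper_force: 41.0
```

>>> apply_moves([
  [[0.0312, 0.0362, 0, 0, 0, 0, 0.3], [0.0312, 0.0362, 0, 0, 0, 0, 0.3], [0.0312, 0.0362, 0, 0, 0, 0, 0.3], [0.0312, 0.0362, 0, 0, 0, 0, 0.3], [0.0312, 0.0362, 0, 0, 0, 0, 0.3]],
])

```text
time: 5.25
eef_pos: [0.5667, -0.068, 0.1634]
tcp_rot: [[-0.824, 0.567, 0.0], [0.567, 0.824, 0.0], [-0.0, 0.0, -1.0]]
contact_force: [1.3, 1.3, -1.7]
gripper_width: 0.476
gripper_force: 41.0
```

>>> apply_moves([
  [[0.0312, 0.0362, 0, 0, 0, 0, 0.3], [0, 0, 0, 0, 0, 0.0739, 0.3], [0, 0, 0, 0, 0, 0.0739, 0.3], [0, 0, 0, 0, 0, 0.0739, 0.3], [0, 0, 0, 0, 0, 0.0739, 0.3]],
])

```text
time: 5.67
eef_pos: [0.5632, -0.0333, 0.1633]
tcp_rot: [[-0.479, 0.878, 0.0], [0.878, 0.479, -0.0], [-0.0, 0.0, -1.0]]
contact_force: [0.8, 0.6, -1.0]
gripper_width: 0.482
gripper_force: 41.0
```

>>> apply_moves([
  [[0, 0, 0, 0, 0, 0.0739, 0.3], [0, 0, 0, 0, 0, 0.0739, 0.3], [0, 0, 0, 0, 0, 0, 0.3], [0, 0, 0, 0, 0, 0, 0.3], [0, 0, 0, 0, 0, 0, 0.3]],
])

```text
time: 6.08
eef_pos: [0.5634, -0.0339, 0.1632]
tcp_rot: [[-0.272, 0.962, 0.0], [0.962, 0.272, -0.0], [-0.0, 0.0, -1.0]]
contact_force: [0.7, -0.9, -1.6]
gripper_width: 0.48
gripper_force: 41.0
```

```bash
python3 go.py .5646 -.0343 .165 15.6
python3 -c "
from meas import *
c=grab('wrist','w5');print(proj(c,(.5646,-.0343,.1)),proj(c,(.5646,-.0343,.154)))
cv2.imwrite('pics/w5.png',cv2.resize(c['color'][160:300,170:350,::-1],None,fx=4,fy=4,interpolation=cv2.INTER_CUBIC))"
```

```text
t 6.08 pos [ 0.5634 -0.0339  0.1632] yaw 15.8 F [ 0.7 -0.9 -1.6] w 0.48 gf 41.0 q6 -0.53
shift [-0.001   0.0014 -0.0024] turn [0.     0.     0.0022]
[261.03684597 219.36232147] [261.68000291 260.11306411]
```

View pics/w5.png

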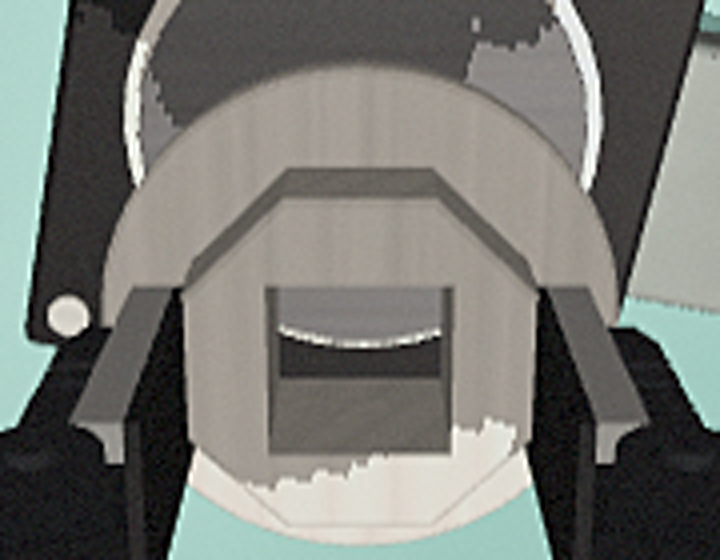

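The collar sits square in the grip, with bore rim corners at (265,287), (453,287), (453,455) and (269,455). The spindle is hidden beneath it.

```bash
python3 - <<'E'
from h import *
c=pickle.load(open('pics/w5.pkl','rb'))
P=np.array([ray(c,(170+(u+.5)/4-.5,160+(v+.5)/4-.5),.1517)[:2] for u,v in((265,287),(453,287),(453,455),(269,455))])*1000
e=np.roll(P,-1,0)-P;print(P.mean(0),np.linalg.norm(e,axis=1),np.degrees(np.arctan2(e[:,1],e[:,0]))%90)
T=np.array([[-.272,.962],[.962,.272]]);print('offset tool mm',T.T@(P.mean(0)-[563.4,-33.9]))
E
```

```text
[562.99294497 -32.0920019 ] [21.47632045 21.45166526 21.8664498  21.44476935] [15.83998164 17.00685052 15.83343546 15.96480441]
offset tool mm [1.85001314 0.10018855]
```

>>> apply_moves([
  [[-0.0034, 0.0014, 0, 0, 0, 0.002, 0.3], [0, 0, 0.02, 0, 0, 0, 0.3], [0, 0, 0.02, 0, 0, 0, 0.3], [0, 0, 0.02, 0, 0, 0, 0.3], [0, 0, 0, 0, 0, 0, 0.3]],
])

```text
time: 6.55
eef_pos: [0.5639, -0.0359, 0.1154]
tcp_rot: [[-0.267, 0.964, -0.004], [0.964, 0.267, 0.001], [0.002, -0.003, -1.0]]
contact_force: [0.3, 0.6, -1.1]
gripper_width: 0.477
gripper_force: 41.2
```

>>> apply_moves([
  [[0, 0, 0, 0, 0, 0, 0.3], [0, 0, 0, 0, 0, 0, 0.3], [0, 0, 0, 0, 0, 0, 0.3]],
])

```text
time: 6.8
eef_pos: [0.5658, -0.0363, 0.1191]
tcp_rot: [[-0.266, 0.964, 0.002], [0.964, 0.266, -0.0], [-0.001, 0.001, -1.0]]
contact_force: [0.1, 0.3, -1.6]
gripper_width: 0.477
gripper_force: 41.2
```

```bash
python3 go.py .5651 -.0361 .1 15.6
```

```text
t 6.8 pos [ 0.5658 -0.0363  0.1191] yaw 15.4 F [ 0.1  0.3 -1.6] w 0.477 gf 41.2 q6 -0.53
shift [ 0.0005 -0.0009  0.0255] turn [ 0.0009  0.0005 -0.0018]
```

>>> apply_moves([
  [[0.0005, -0.0009, 0.004, 0, 0, 0, 0.3], [0, 0, 0.004, 0, 0, 0, 0.3], [0, 0, 0.003, 0, 0, 0, 0.3], [0, 0, 0, 0, 0, 0, 0.3], [0, 0, 0, 0, 0, 0, 0.3]],
])

```text
time: 7.22
eef_pos: [0.5642, -0.0358, 0.1097]
tcp_rot: [[-0.266, 0.964, -0.0], [0.964, 0.266, 0.0], [0.0, -0.0, -1.0]]
contact_force: [-0.1, 0.2, -0.3]
gripper_width: 0.479
gripper_force: 41.3
```

It has dropped below the square's top edge without contact. I'll continue down to the plate.

>>> apply_moves([
  [[0, 0, 0.009, 0, 0, 0, 0.3], [0, 0, 0.009, 0, 0, 0, 0.3], [0, 0, 0.009, 0, 0, 0, 0.3], [0, 0, 0, 0, 0, 0, 0.3], [0, 0, 0, 0, 0, 0, 0.3]],
])

```text
time: 7.63
eef_pos: [0.564, -0.0357, 0.0888]
tcp_rot: [[-0.266, 0.964, -0.002], [0.964, 0.266, 0.0], [0.001, -0.001, -1.0]]
contact_force: [-0.4, -0.0, -1.8]
gripper_width: 0.477
gripper_force: 41.3
```

>>> apply_moves([
  [[0, 0, 0.007, 0, 0, 0, 0.3], [0, 0, 0.007, 0, 0, 0, 0.3], [0, 0, 0.004, 0, 0, 0, 0.3], [0, 0, 0, 0, 0, 0, 0.3], [0, 0, 0, 0, 0, 0, 0.3]],
])

```text
time: 8.05
eef_pos: [0.5642, -0.0358, 0.0757]
tcp_rot: [[-0.266, 0.964, -0.001], [0.964, 0.266, 0.0], [0.0, -0.001, -1.0]]
contact_force: [1.0, -1.3, -1.3]
gripper_width: 0.477
gripper_force: 41.3
```

>>> apply_moves([
  [[0, 0, 0.003, 0, 0, 0, 0.3], [0, 0, 0.003, 0, 0, 0, 0.3], [0, 0, 0, 0, 0, 0, 0.3], [0, 0, 0, 0, 0, 0, 0.3]],
])

```text
time: 8.38
eef_pos: [0.5644, -0.0359, 0.0716]
tcp_rot: [[-0.266, 0.964, -0.0], [0.964, 0.266, -0.0], [0.0, -0.0, -1.0]]
contact_force: [-0.3, 1.0, -2.1]
gripper_width: 0.477
gripper_force: 41.3
```

>>> apply_moves([
  [[0, 0, 0.002, 0, 0, 0, 0.3], [0, 0, 0, 0, 0, 0, 0.3], [0, 0, 0, 0, 0, 0, 0.3]],
])

```text
time: 8.63
eef_pos: [0.5644, -0.0358, 0.0714]
tcp_rot: [[-0.266, 0.964, 0.001], [0.964, 0.266, -0.0], [-0.0, 0.0, -1.0]]
contact_force: [-3.3, 0.5, 8.5]
gripper_width: 0.479
gripper_force: 42.3
```

>>> apply_moves([
  [[0, 0, 0, 0, 0, 0, 0.6], [0, 0, 0, 0, 0, 0, 1], [0, 0, 0, 0, 0, 0, 1], [0, 0, 0, 0, 0, 0, 1], [0, 0, -0.02, 0, 0, 0, 1]],
])

```text
time: 9.05
eef_pos: [0.5625, -0.0354, 0.0826]
tcp_rot: [[-0.266, 0.964, -0.005], [0.964, 0.266, 0.001], [0.003, -0.005, -1.0]]
contact_force: [-0.3, 0.2, 0.4]
gripper_width: 0.996
gripper_force: 0.0
```

>>> apply_moves([
  [[0, 0, -0.05, 0, 0, 0, 1], [0, 0, -0.05, 0, 0, 0, 1], [0, 0, -0.05, 0, 0, 0, 1], [0, 0, -0.05, 0, 0, 0, 1], [0, 0, -0.05, 0, 0, 0, 1]],
])

```text
time: 9.47
eef_pos: [0.564, -0.0357, 0.2743]
tcp_rot: [[-0.266, 0.964, -0.0], [0.964, 0.266, 0.0], [0.0, -0.0, -1.0]]
contact_force: [1.4, 0.5, -0.6]
gripper_width: 0.997
gripper_force: 0.0
```

>>> apply_moves([
  [[-0.0333, -0.0271, 0.0258, 0, 0, 0, 1], [-0.0333, -0.0271, 0.0258, 0, 0, 0, 1], [-0.0333, -0.0271, 0.0258, 0, 0, 0, 1], [-0.0333, -0.0271, 0.0258, 0, 0, 0, 1], [-0.0333, -0.0271, 0.0258, 0, 0, 0, 1]],
])

```text
time: 9.88
eef_pos: [0.4989, -0.1843, 0.1751]
tcp_rot: [[-0.267, 0.964, 0.001], [0.964, 0.267, -0.0], [-0.0, 0.0, -1.0]]
contact_force: [0.5, -0.1, 0.7]
gripper_width: 0.997
gripper_force: 0.0
```

>>> apply_moves([
  [[-0.0333, -0.0271, 0.0258, 0, 0, 0, 1], [-0.0333, -0.0271, 0.0258, 0, 0, 0, 1], [-0.0333, -0.0271, 0.0258, 0, 0, -0.068, 1], [0, 0, 0, 0, 0, 0, 1], [0, 0, 0, 0, 0, 0, 1]],
])

```text
time: 10.3
eef_pos: [0.4594, -0.2726, 0.1164]
tcp_rot: [[-0.363, 0.932, -0.002], [0.932, 0.363, 0.002], [0.003, -0.001, -1.0]]
contact_force: [-0.4, -0.8, -0.7]
gripper_width: 1.002
gripper_force: 0.0
```

```bash
python3 go.py .4609 -.272 .025 21.5
python3 -c "
from meas import *
c=grab('wrist','w6');u=proj(c,(.4609,-.272,.014));print(u);x,y=u.astype(int);bore(c,(x-60,y-65,x+60,y+65),.014)
t=pickle.load(open('pics/top0.pkl','rb'));d=grab('top','top1')
a=[q['color'][165:235,210:290,::-1] for q in(t,d)]
cv2.imwrite('pics/home1.png',cv2.resize(np.hstack(a),None,fx=5,fy=5,interpolation=cv2.INTER_CUBIC))"
```

```text
t 10.3 pos [ 0.4594 -0.2726  0.1164] yaw 21.3 F [-0.4 -0.8 -0.7] w 1.002 gf 0.0 q6 -1.12
shift [-0.0003  0.0023  0.1219] turn [-0.0008 -0.0019 -0.0024]
[261.63044257 200.52572915]
out [ 462. -275.] [51.  44.2] ang 19.8 circ 460.9 -272.0 27.2
```

View pics/home1.png

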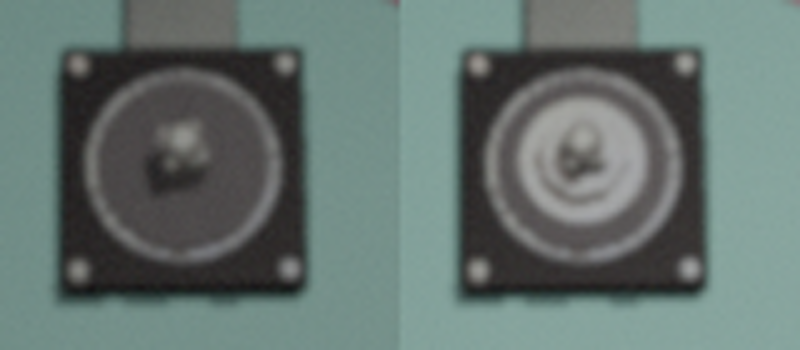

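The right half shows the flanged collar seated flat and centred on the plate at (583,160). Now the wide collar.

>>> apply_moves([
  [[0, 0.0015, 0.0293, 0, 0, -0.0024, 1], [0, 0, 0.0293, 0, 0, 0, 1], [0, 0, 0.0293, 0, 0, 0, 1], [0, 0, 0.0293, 0, 0, 0, 1], [0, 0, 0, 0, 0, 0, 1]],
])

```text
time: 10.82
eef_pos: [0.4609, -0.2683, 0.0273]
tcp_rot: [[-0.372, 0.928, -0.004], [0.928, 0.372, 0.004], [0.005, -0.002, -1.0]]
contact_force: [-0.4, 0.5, 0.0]
gripper_width: 0.999
gripper_force: 0.0
```

>>> apply_moves([
  [[0, 0, 0, 0, 0, 0, 0.7], [0, 0, 0, 0, 0, 0, 0.4], [0, 0, 0, 0, 0, 0, 0.4], [0, 0, 0, 0, 0, 0, 0.4], [0, 0, 0, 0, 0, 0, 0.4]],
])

```text
time: 11.23
eef_pos: [0.466, -0.2733, 0.0353]
tcp_rot: [[-0.37, 0.929, 0.009], [0.929, 0.37, -0.006], [-0.009, 0.006, -1.0]]
contact_force: [3.2, 6.3, 22.6]
gripper_width: 0.405
gripper_force: 24.4
```

```bash
python3 go.py .4609 -.272 .175 21.5
```

```text
t 11.23 pos [ 0.466  -0.2733  0.0353] yaw 21.7 F [ 3.2  6.3 22.6] w 0.405 gf 24.4 q6 -1.12
shift [ 0.0025 -0.0046 -0.1864] turn [0.004  0.0058 0.0026]
```

Wrong: the opening is too small and the force is upward, so the pads rode onto the collar. I'll open, rise and look.

>>> apply_moves([
  [[0, 0, -0.01, 0, 0, 0, 1], [0, 0, -0.03, 0, 0, 0, 1], [0, 0, -0.04, 0, 0, 0, 1], [0, 0, -0.035, 0, 0, 0, 1], [0, 0, 0, 0, 0, 0, 1]],
])

```text
time: 11.65
eef_pos: [0.4649, -0.2738, 0.123]
tcp_rot: [[-0.371, 0.929, 0.009], [0.929, 0.371, -0.008], [-0.011, 0.005, -1.0]]
contact_force: [1.0, 0.1, 0.9]
gripper_width: 1.0
gripper_force: 0.0
```

>>> apply_moves([
  [[0, 0, 0, 0, 0, 0, 1], [0, 0, 0, 0, 0, 0, 1], [0, 0, 0, 0, 0, 0, 1]],
])

```text
time: 11.9
eef_pos: [0.4613, -0.2708, 0.1155]
tcp_rot: [[-0.371, 0.929, -0.001], [0.929, 0.371, 0.001], [0.001, -0.001, -1.0]]
contact_force: [-0.1, -0.4, -0.6]
gripper_width: 0.996
gripper_force: 0.0
```

```bash
python3 go.py .4609 -.272 .025 21.5
python3 -c "
from meas import *
c=grab('wrist','w7');u=proj(c,(.4609,-.272,.014));print(u);x,y=u.astype(int);bore(c,(x-90,y-90,x+90,y+90),.014,vmin=130)
cv2.imwrite('pics/w7.png',cv2.resize(c['color'][:,:,::-1],(640,480)))"
```

```text
t 11.9 pos [ 0.4613 -0.2708  0.1155] yaw 21.8 F [-0.1 -0.4 -0.6] w 0.996 gf 0.0 q6 -1.12
shift [-0.0015 -0.001   0.1207] turn [-0.0004 -0.0009  0.0028]
[258.35633967 202.00322637]
out [ 454.7 -250.3] [12.8  9.2] ang 38.0 circ 454.1 -250.7 7.2
out [ 457.7 -273.5] [52.1 51.4] ang 18.4 circ 457.8 -273.1 28.0
hole [ 446.4 -259.9] [2.6 9.4] ang 21.2 circ 446.7 -259.8 4.7
hole [ 453.6 -267.6] [26.2 35. ] ang 18.0 circ 455.4 -267.1 20.2
```

View pics/w7.png

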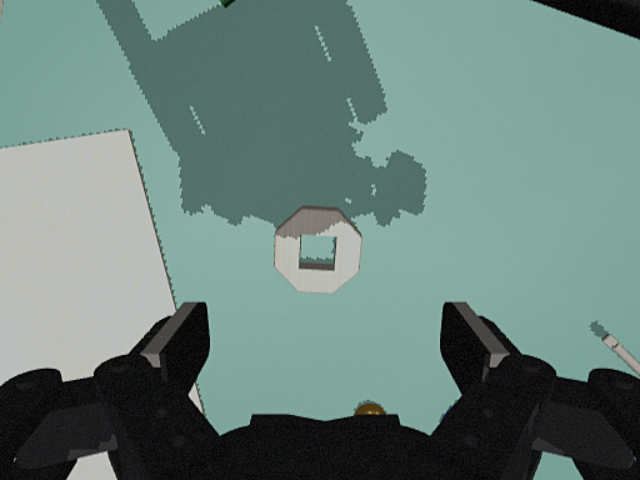

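The collar is flat, shifted to about (458,-273) mm and turned to about 18°. The pads were too high because their reach is shorter when open. I'll regrip lower.

>>> apply_moves([
  [[-0.0012, -0.0056, 0.03, 0, 0, 0.039, 1], [0, 0, 0.035, 0, 0, 0, 1], [0, 0, 0.03, 0, 0, 0, 1], [0, 0, 0.018, 0, 0, 0, 1], [0, 0, 0.01, 0, 0, 0, 1]],
])

```text
time: 12.37
eef_pos: [0.4565, -0.2722, 0.0208]
tcp_rot: [[-0.313, 0.95, -0.004], [0.95, 0.313, 0.004], [0.005, -0.003, -1.0]]
contact_force: [0.1, -0.5, -0.2]
gripper_width: 0.998
gripper_force: 0.0
```

>>> apply_moves([
  [[0, 0, 0.0043, 0, 0, 0, 1], [0, 0, 0, 0, 0, 0, 1], [0, 0, 0, 0, 0, 0, 1]],
])

```text
time: 12.62
eef_pos: [0.4586, -0.274, 0.021]
tcp_rot: [[-0.313, 0.95, 0.0], [0.95, 0.313, -0.0], [-0.0, 0.0, -1.0]]
contact_force: [-0.1, 0.3, 0.6]
gripper_width: 1.0
gripper_force: 0.0
```

>>> apply_moves([
  [[0, 0, 0, 0, 0, 0, 0.8], [0, 0, 0, 0, 0, 0, 0.7], [0, 0, 0, 0, 0, 0, 0.4], [0, 0, 0, 0, 0, 0, 0.4], [0, 0, 0, 0, 0, 0, 0.4]],
])

```text
time: 13.03
eef_pos: [0.4588, -0.2741, 0.0217]
tcp_rot: [[-0.313, 0.95, 0.001], [0.95, 0.313, -0.001], [-0.002, 0.001, -1.0]]
contact_force: [-0.3, 0.5, 6.0]
gripper_width: 0.596
gripper_force: 42.0
```

```bash
python3 go.py .4577 -.2732 .02 18.3
```

```text
t 13.03 pos [ 0.4588 -0.2741  0.0217] yaw 18.3 F [-0.3  0.5  6. ] w 0.596 gf 42.0 q6 -1.07
shift [ 0.0016 -0.001   0.0023] turn [ 0.0006  0.001  -0.0005]
```

>>> apply_moves([
  [[0, 0, -0.02, 0, 0, 0, 0.4], [0, 0, -0.04, 0, 0, 0, 0.4], [0, 0, -0.04, 0, 0, 0, 0.4], [0, 0, -0.04, 0, 0, 0, 0.4], [0, 0, -0.031, 0, 0, 0, 0.4]],
])

```text
time: 13.45
eef_pos: [0.4586, -0.2739, 0.1513]
tcp_rot: [[-0.313, 0.95, 0.001], [0.95, 0.313, -0.001], [-0.002, 0.001, -1.0]]
contact_force: [0.4, -0.5, -0.9]
gripper_width: 0.596
gripper_force: 42.4
```

>>> apply_moves([
  [[0.0371, 0.0334, 0, 0, 0, 0, 0.4], [0.0371, 0.0334, 0, 0, 0, 0, 0.4], [0.0371, 0.0334, 0, 0, 0, 0, 0.4], [0.0371, 0.0334, 0, 0, 0, 0, 0.4], [0.0371, 0.0334, 0, 0, 0, 0, 0.4]],
])

```text
time: 13.87
eef_pos: [0.5339, -0.1008, 0.1491]
tcp_rot: [[-0.313, 0.95, 0.0], [0.95, 0.313, -0.0], [-0.0, 0.0, -1.0]]
contact_force: [0.5, -0.6, -2.3]
gripper_width: 0.593
gripper_force: 42.4
```

>>> apply_moves([
  [[0.0371, 0.0334, 0, 0, 0, 0, 0.4], [0.0371, 0.0334, 0, 0, 0, 0.03, 0.4], [0, 0, 0, 0, 0, 0, 0.4], [0, 0, 0, 0, 0, 0, 0.4], [0, 0, 0, 0, 0, 0, 0.4]],
])

```text
time: 14.28
eef_pos: [0.5634, -0.0338, 0.1487]
tcp_rot: [[-0.27, 0.963, -0.001], [0.963, 0.27, -0.0], [-0.0, -0.001, -1.0]]
contact_force: [0.5, -0.4, -1.2]
gripper_width: 0.597
gripper_force: 42.4
```

```bash
python3 go.py .5646 -.0343 .15 15.6
python3 - <<'E'
from meas import *
c=grab('wrist','w8')
a=c['color']
# bore rim, subtract: print mask-derived hole
from rig import monitor
z=monitor.sense()['eef_pos'][2]-.0217+.014
u=proj(c,(.5646,-.0343,z));print(u)
x,y=u.astype(int)
for v in(120,145):bore(c,(x-80,y-80,x+80,y+50),z,vmin=v)
cv2.imwrite('pics/w8.png',cv2.resize(a[160:300,170:350,::-1],None,fx=4,fy=4,interpolation=cv2.INTER_CUBIC))
E
```

```text
t 14.28 pos [ 0.5634 -0.0338  0.1487] yaw 15.6 F [ 0.5 -0.4 -1.2] w 0.597 gf 42.4 q6 -0.53
shift [-0.001   0.0013 -0.0017] turn [-0.0005  0.0001  0.0005]
[261.58456656 261.75319833]
out [599.5 -30.1] [3.1 5. ] ang 15.7 circ 599.4 -30.1 2.8
out [531.2 -49.3] [2.3 5.1] ang 12.1 circ 531.3 -49.2 2.7
out [590.8  -7.4] [ 4.3 18.8] ang 19.7 circ 592.1 -6.9 9.4
out [563.  -32.2] [51.3 52. ] ang 15.7 circ 562.9 -32.2 28.1
hole [563.1 -32.5] [21.9 21.5] ang 16.0 circ 563.2 -32.5 15.0
out [556.5  -7.7] [54.3 20.4] ang 15.7 circ 555.7 -4.5 27.3
hole [533.2 -15.4] [1.1 6.2] ang 24.6 circ 533.1 -15.5 3.1
out [599.5 -30.1] [3.  4.6] ang 15.7 circ 599.3 -30.1 2.5
out [562.1 -29.4] [19.3  2.8] ang 15.0 circ 561.9 -28.5 9.7
out [590.9  -7.5] [ 4.2 18.6] ang 19.7 circ 592.8 -6.8 9.3
out [563.1 -32.3] [51.2 51.7] ang 15.7 circ 562.9 -32.3 27.9
hole [563.1 -32.6] [22.3 22.2] ang 16.0 circ 563.2 -32.5 15.4
hole [560.7 -22.5] [7.7 1.7] ang 14.8 circ 560.6 -22.0 3.9
out [580.8  -0.8] [ 3.5 20.3] ang 11.3 circ 580.2 -0.9 10.2
out [559.   -0.9] [31.8 14.1] ang 3.3 circ 559.3 -5.1 16.0
out [540.4  -7.7] [16.9  7.3] ang 78.4 circ 542.9 -8.2 8.5
out [532.  -14.2] [ 3.  19.8] ang 20.5 circ 532.5 -14.1 9.9
```

>>> apply_moves([
  [[-0.0029, 0.0008, 0.01, 0, 0, 0, 0.4], [0, 0, 0.02, 0, 0, 0, 0.4], [0, 0, 0.015, 0, 0, 0, 0.4], [0, 0, 0.007, 0, 0, 0, 0.4], [0, 0, 0, 0, 0, 0, 0.4]],
])

```text
time: 14.75
eef_pos: [0.5637, -0.0364, 0.108]
tcp_rot: [[-0.267, 0.964, -0.003], [0.964, 0.267, 0.001], [0.002, -0.003, -1.0]]
contact_force: [-0.5, 1.2, -0.7]
gripper_width: 0.593
gripper_force: 42.6
```

>>> apply_moves([
  [[0, 0, 0.004, 0, 0, 0, 0.4], [0, 0, 0.004, 0, 0, 0, 0.4], [0, 0, 0.002, 0, 0, 0, 0.4], [0, 0, 0, 0, 0, 0, 0.4], [0, 0, 0, 0, 0, 0, 0.4]],
])

```text
time: 15.17
eef_pos: [0.5651, -0.0357, 0.1026]
tcp_rot: [[-0.268, 0.963, 0.0], [0.963, 0.268, -0.0], [-0.0, 0.0, -1.0]]
contact_force: [-0.2, 0.0, -1.8]
gripper_width: 0.591
gripper_force: 42.7
```

```bash
python3 go.py .5649 -.0358 .0817 15.6
```

```text
t 15.17 pos [ 0.5651 -0.0357  0.1026] yaw 15.6 F [-0.2  0.  -1.8] w 0.591 gf 42.7 q6 -0.53
shift [-0.     -0.0003  0.0279] turn [ 0.0002  0.0001 -0.0005]
```

It's on the square again with no contact. Going down.

>>> apply_moves([
  [[0, 0, 0.006, 0, 0, 0, 0.4], [0, 0, 0.007, 0, 0, 0, 0.4], [0, 0, 0.006, 0, 0, 0, 0.4], [0, 0, 0.004, 0, 0, 0, 0.4], [0, 0, 0, 0, 0, 0, 0.4]],
])

```text
time: 15.58
eef_pos: [0.5644, -0.0355, 0.0841]
tcp_rot: [[-0.268, 0.963, -0.002], [0.963, 0.268, 0.0], [0.001, -0.001, -1.0]]
contact_force: [-1.1, 0.1, -1.2]
gripper_width: 0.594
gripper_force: 42.6
```

>>> apply_moves([
  [[0, 0, 0.003, 0, 0, 0, 0.4], [0, 0, 0.002, 0, 0, 0, 0.4], [0, 0, 0, 0, 0, 0, 0.4], [0, 0, 0, 0, 0, 0, 0.4]],
])

```text
time: 15.92
eef_pos: [0.5652, -0.0358, 0.0818]
tcp_rot: [[-0.268, 0.963, 0.001], [0.963, 0.268, -0.0], [-0.0, 0.0, -1.0]]
contact_force: [-0.3, 0.5, 2.3]
gripper_width: 0.592
gripper_force: 43.0
```

>>> apply_moves([
  [[0, 0, 0.0015, 0, 0, 0, 0.4], [0, 0, 0, 0, 0, 0, 0.4], [0, 0, 0, 0, 0, 0, 0.4]],
])

```text
time: 16.17
eef_pos: [0.5652, -0.0358, 0.0817]
tcp_rot: [[-0.268, 0.963, 0.001], [0.963, 0.268, -0.0], [-0.001, 0.001, -1.0]]
contact_force: [-3.6, 0.3, 10.5]
gripper_width: 0.593
gripper_force: 43.9
```

>>> apply_moves([
  [[0, 0, 0, 0, 0, 0, 0.7], [0, 0, 0, 0, 0, 0, 1], [0, 0, 0, 0, 0, 0, 1], [0, 0, 0, 0, 0, 0, 1], [0, 0, -0.02, 0, 0, 0, 1]],
])

```text
time: 16.58
eef_pos: [0.563, -0.0353, 0.0926]
tcp_rot: [[-0.268, 0.963, -0.006], [0.963, 0.268, 0.001], [0.003, -0.005, -1.0]]
contact_force: [-0.4, 0.5, -0.5]
gripper_width: 1.004
gripper_force: 0.0
```

>>> apply_moves([
  [[0, 0, -0.05, 0, 0, 0, 1], [0, 0, -0.05, 0, 0, 0, 1], [0, 0, -0.05, 0, 0, 0, 1], [0, 0, -0.05, 0, 0, 0, 1], [0, 0, -0.045, 0, 0, 0, 1]],
])

```text
time: 17.0
eef_pos: [0.565, -0.0357, 0.2814]
tcp_rot: [[-0.268, 0.963, 0.001], [0.963, 0.268, -0.0], [-0.001, 0.001, -1.0]]
contact_force: [1.3, 0.2, 0.2]
gripper_width: 0.999
gripper_force: 0.0
```

>>> apply_moves([
  [[0.0367, 0.0134, 0.0213, 0, 0, 0, 1], [0.0367, 0.0134, 0.0213, 0, 0, 0, 1], [0.0367, 0.0134, 0.0213, 0, 0, 0, 1], [0.0367, 0.0134, 0.0213, 0, 0, 0, 1], [0.0367, 0.0134, 0.0213, 0, 0, 0, 1]],
])

```text
time: 17.42
eef_pos: [0.5764, 0.1115, 0.1984]
tcp_rot: [[-0.268, 0.964, 0.0], [0.964, 0.268, 0.0], [-0.0, 0.0, -1.0]]
contact_force: [0.8, 0.3, 0.6]
gripper_width: 1.001
gripper_force: 0.0
```

>>> apply_moves([
  [[0.0367, 0.0134, 0.0213, 0, 0, 0, 1], [0.0367, 0.0134, 0.0213, 0, 0, 0, 1], [0.0367, 0.0134, 0.0213, 0, 0, 0, 1], [0.0367, 0.0134, 0.0213, 0, 0, 0, 1], [0.0367, 0.0134, 0.0213, 0, 0, 0, 1]],
])

```text
time: 17.83
eef_pos: [0.5878, 0.2578, 0.1181]
tcp_rot: [[-0.268, 0.963, -0.0], [0.963, 0.268, -0.0], [-0.0, -0.0, -1.0]]
contact_force: [-0.3, -0.8, 0.8]
gripper_width: 1.0
gripper_force: 0.0
```

>>> apply_moves([
  [[0, 0, 0, 0, 0, -0.064, 1], [0, 0, 0, 0, 0, -0.064, 1], [0, 0, 0, 0, 0, -0.064, 1], [0, 0, 0, 0, 0, 0, 1], [0, 0, 0, 0, 0, 0, 1]],
])

```text
time: 18.25
eef_pos: [0.5879, 0.2564, 0.1189]
tcp_rot: [[-0.54, 0.842, -0.0], [0.842, 0.54, -0.0], [0.0, -0.0, -1.0]]
contact_force: [0.6, 0.3, 0.0]
gripper_width: 1.004
gripper_force: 0.0
```

```bash
python3 go.py .588 .2564 .0205 32.9
python3 -c "
from meas import *
c=grab('wrist','w9');u=proj(c,(.588,.2564,.012));print(u);x,y=u.astype(int)
for v in (130,165):bore(c,(x-60,y-60,x+60,y+60),.012,vmin=v)
d=grab('top','top2')
a=[d['color'][165:235,210:290,::-1],cv2.resize(c['color'],(160,120))[0:70,40:120,::-1]]
b=c['color'][y-70:y+70,x-80:x+80,::-1]
cv2.imwrite('pics/home2.png',np.hstack([cv2.resize(a[0],(400,350),interpolation=cv2.INTER_CUBIC),cv2.resize(b,(400,350))]))"
```

```text
t 18.25 pos [0.5879 0.2564 0.1189] yaw 32.7 F [0.6 0.3 0. ] w 1.004 gf 0.0 q6 -0.33
shift [-1.000e-04  1.000e-04  1.312e-01] turn [-0.0003 -0.0001 -0.0027]
[259.54538149 198.57159995]
out [588.5 256.1] [40.4 38.9] ang 33.9 circ 588.2 256.6 21.7
hole [588.3 256.5] [22.3 21.3] ang 32.7 circ 588.2 256.7 15.0
out [588.8 255.4] [40.3 37.5] ang 34.1 circ 588.4 256.1 21.4
hole [588.2 256.6] [22.8 22.3] ang 32.7 circ 588.3 256.6 15.4
```

View pics/home2.png

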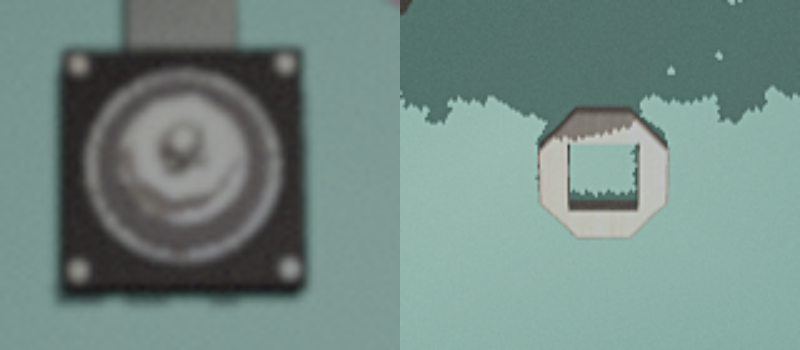

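On the left the wide collar is seated on the flanged one at (185,145). On the right the small collar is square to the jaws at (603,175). Grasping it.

>>> apply_moves([
  [[0, 0, 0.03, 0, 0, 0, 1], [0, 0, 0.037, 0, 0, 0, 1], [0, 0, 0.032, 0, 0, 0, 1], [0, 0, 0.018, 0, 0, 0, 1], [0, 0, 0.009, 0, 0, 0, 1]],
])

```text
time: 18.77
eef_pos: [0.5865, 0.2557, 0.0223]
tcp_rot: [[-0.54, 0.842, -0.004], [0.842, 0.54, -0.001], [0.001, -0.004, -1.0]]
contact_force: [-0.3, -0.3, -0.2]
gripper_width: 1.004
gripper_force: 0.0
```

>>> apply_moves([
  [[0, 0, 0.004, 0, 0, 0, 1], [0, 0, 0, 0, 0, 0, 1], [0, 0, 0, 0, 0, 0, 1]],
])

```text
time: 19.02
eef_pos: [0.5889, 0.2565, 0.0229]
tcp_rot: [[-0.542, 0.841, 0.002], [0.841, 0.542, 0.0], [-0.001, 0.002, -1.0]]
contact_force: [-0.7, -0.5, -1.0]
gripper_width: 0.995
gripper_force: 0.0
```

>>> apply_moves([
  [[0, 0, 0, 0, 0, 0, 0.7], [0, 0, 0, 0, 0, 0, 0.6], [0, 0, 0, 0, 0, 0, 0.3], [0, 0, 0, 0, 0, 0, 0.3], [0, 0, 0, 0, 0, 0, 0.3]],
])

```text
time: 19.43
eef_pos: [0.5886, 0.2566, 0.0227]
tcp_rot: [[-0.542, 0.84, 0.002], [0.84, 0.542, 0.0], [-0.001, 0.002, -1.0]]
contact_force: [-0.7, -0.4, 4.6]
gripper_width: 0.455
gripper_force: 40.9
```

```bash
python3 go.py .588 .2564 .02 32.9
```

```text
t 19.43 pos [0.5886 0.2566 0.0227] yaw 32.8 F [-0.7 -0.4  4.6] w 0.455 gf 40.9 q6 -0.34
shift [ 0.0002 -0.0008  0.0036] turn [ 0.001   0.0003 -0.0008]
```

>>> apply_moves([
  [[0, 0, -0.02, 0, 0, 0, 0.3], [0, 0, -0.04, 0, 0, 0, 0.3], [0, 0, -0.04, 0, 0, 0, 0.3], [0, 0, -0.04, 0, 0, 0, 0.3], [0, 0, -0.031, 0, 0, 0, 0.3]],
])

```text
time: 19.85
eef_pos: [0.5884, 0.2565, 0.1525]
tcp_rot: [[-0.542, 0.84, 0.002], [0.84, 0.542, 0.0], [-0.001, 0.002, -1.0]]
contact_force: [0.5, 0.0, -0.8]
gripper_width: 0.454
gripper_force: 40.4
```

>>> apply_moves([
  [[-0.0386, -0.0297, 0, 0, 0, 0, 0.3], [-0.0386, -0.0297, 0, 0, 0, 0, 0.3], [-0.0386, -0.0297, 0, 0, 0, 0, 0.3], [-0.0386, -0.0297, 0, 0, 0, 0, 0.3], [-0.0386, -0.0297, 0, 0, 0, 0, 0.3]],
])

```text
time: 20.27
eef_pos: [0.5723, 0.073, 0.1501]
tcp_rot: [[-0.543, 0.84, 0.0], [0.84, 0.543, -0.0], [-0.0, 0.0, -1.0]]
contact_force: [0.3, 0.8, -0.5]
gripper_width: 0.455
gripper_force: 40.4
```

>>> apply_moves([
  [[-0.0386, -0.0297, 0, 0, 0, 0, 0.3], [-0.0386, -0.0297, 0, 0, 0, 0, 0.3], [-0.0386, -0.0297, 0, 0, 0, 0, 0.3], [0, 0, 0, 0, 0, 0.0637, 0.3], [0, 0, 0, 0, 0, 0.0637, 0.3]],
])

```text
time: 20.68
eef_pos: [0.5636, -0.0375, 0.15]
tcp_rot: [[-0.356, 0.934, -0.0], [0.934, 0.356, -0.0], [-0.0, -0.0, -1.0]]
contact_force: [-0.8, 0.6, -0.9]
gripper_width: 0.454
gripper_force: 40.5
```

>>> apply_moves([
  [[0, 0, 0, 0, 0, 0.0637, 0.3], [0, 0, 0, 0, 0, 0, 0.3], [0, 0, 0, 0, 0, 0, 0.3], [0, 0, 0, 0, 0, 0, 0.3]],
])

```text
time: 21.02
eef_pos: [0.5638, -0.0347, 0.15]
tcp_rot: [[-0.272, 0.962, -0.0], [0.962, 0.272, 0.0], [0.0, -0.0, -1.0]]
contact_force: [-1.0, -0.1, -0.8]
gripper_width: 0.456
gripper_force: 40.5
```

```bash
python3 go.py .5643 -.0342 .15 15.6
python3 - <<'E'
from meas import *
from rig import monitor
c=grab('wrist','w10')
z=monitor.sense()['eef_pos'][2]-.0227+.012
u=proj(c,(.5643,-.0342,z));print(u);x,y=u.astype(int)
for v in(120,145):bore(c,(x-60,y-60,x+60,y+50),z,vmin=v)
E
```

```text
t 21.02 pos [ 0.5638 -0.0347  0.15  ] yaw 15.8 F [-1.  -0.1 -0.8] w 0.456 gf 40.5 q6 -0.53
shift [ 0.0004  0.0009 -0.    ] turn [-0.0001 -0.      0.0023]
[260.7380131 256.5728132]
out [563.6 -34. ] [38.7 40. ] ang 15.9 circ 563.6 -34.1 21.6
hole [563.7 -34.4] [21.9 21.6] ang 15.9 circ 563.7 -34.3 15.0
out [558.1 -14.2] [53.4 17. ] ang 15.9 circ 557.0 -10.3 26.8
hole [532.9 -16.7] [0.9 5.8] ang 19.9 circ 532.8 -16.7 2.9
hole [556.4  -7.4] [13.8  2.2] ang 15.9 circ 556.5 -7.7 6.9
out [563.7 -34.1] [38.5 39.7] ang 16.3 circ 563.6 -34.2 21.5
hole [563.8 -34.5] [22.3 22.2] ang 15.9 circ 563.8 -34.5 15.4
out [561.2  -8.9] [5.5 2.8] ang 15.9 circ 561.2 -8.8 3.0
out [582.   -8.1] [16.6  2.9] ang 86.1 circ 580.9 -8.1 8.3
out [558.2 -13.3] [38.8 15.4] ang 15.9 circ 557.5 -11.3 20.1
out [534.6 -21. ] [ 2.7 17.7] ang 34.7 circ 535.4 -20.5 8.9
```

>>> apply_moves([
  [[-0.0003, 0.0009, 0.01, 0, 0, 0.002, 0.3], [0, 0, 0.02, 0, 0, 0, 0.3], [0, 0, 0.015, 0, 0, 0, 0.3], [0, 0, 0.007, 0, 0, 0, 0.3], [0, 0, 0, 0, 0, 0, 0.3]],
])

```text
time: 21.48
eef_pos: [0.5633, -0.0344, 0.109]
tcp_rot: [[-0.267, 0.964, -0.004], [0.964, 0.267, 0.001], [0.002, -0.003, -1.0]]
contact_force: [-1.0, -1.4, -1.1]
gripper_width: 0.452
gripper_force: 40.5
```

>>> apply_moves([
  [[0, 0, 0.004, 0, 0, 0, 0.3], [0, 0, 0.004, 0, 0, 0, 0.3], [0, 0, 0.002, 0, 0, 0, 0.3], [0, 0, 0, 0, 0, 0, 0.3], [0, 0, 0, 0, 0, 0, 0.3]],
])

```text
time: 21.9
eef_pos: [0.5647, -0.0349, 0.1038]
tcp_rot: [[-0.266, 0.964, 0.0], [0.964, 0.266, -0.0], [-0.0, 0.0, -1.0]]
contact_force: [0.4, 0.1, 0.3]
gripper_width: 0.452
gripper_force: 40.5
```

```bash
python3 go.py .5645 -.0347 .0967 15.6
```

```text
t 21.9 pos [ 0.5647 -0.0349  0.1038] yaw 15.5 F [0.4 0.1 0.3] w 0.452 gf 40.5 q6 -0.53
shift [ 0.0004 -0.0002  0.0094] turn [ 0.0002  0.0001 -0.0016]
```

>>> apply_moves([
  [[0, 0, 0.004, 0, 0, 0, 0.3], [0, 0, 0.004, 0, 0, 0, 0.3], [0, 0, 0.002, 0, 0, 0, 0.3], [0, 0, 0, 0, 0, 0, 0.3], [0, 0, 0, 0, 0, 0, 0.3]],
])

```text
time: 22.32
eef_pos: [0.5646, -0.0349, 0.0967]
tcp_rot: [[-0.266, 0.964, 0.001], [0.964, 0.266, -0.0], [-0.0, 0.0, -1.0]]
contact_force: [-1.4, -0.2, 4.4]
gripper_width: 0.451
gripper_force: 41.0
```

>>> apply_moves([
  [[0, 0, 0.001, 0, 0, 0, 0.3], [0, 0, 0, 0, 0, 0, 0.3], [0, 0, 0, 0, 0, 0, 0.3]],
])

```text
time: 22.57
eef_pos: [0.5646, -0.0349, 0.0966]
tcp_rot: [[-0.267, 0.964, 0.001], [0.964, 0.267, -0.0], [-0.001, 0.001, -1.0]]
contact_force: [-2.8, 0.8, 10.5]
gripper_width: 0.456
gripper_force: 41.6
```

Seated at the expected height, 0.0966. I'll release and rise.

>>> apply_moves([
  [[0, 0, 0, 0, 0, 0, 0.6], [0, 0, 0, 0, 0, 0, 1], [0, 0, 0, 0, 0, 0, 1], [0, 0, 0, 0, 0, 0, 1], [0, 0, -0.02, 0, 0, 0, 1]],
])

```text
time: 22.98
eef_pos: [0.5625, -0.0344, 0.1076]
tcp_rot: [[-0.266, 0.964, -0.006], [0.964, 0.266, 0.002], [0.003, -0.005, -1.0]]
contact_force: [-0.8, 0.1, -0.2]
gripper_width: 1.0
gripper_force: 0.0
```

>>> apply_moves([
  [[0, 0, -0.05, 0, 0, 0, 1], [0, 0, -0.05, 0, 0, 0, 1], [0, 0, -0.05, 0, 0, 0, 1], [0, 0, -0.05, 0, 0, 0, 1], [0, 0, 0, 0, 0, 0, 1]],
])

```text
time: 23.4
eef_pos: [0.5681, -0.0357, 0.2687]
tcp_rot: [[-0.267, 0.964, 0.014], [0.964, 0.267, -0.004], [-0.007, 0.012, -1.0]]
contact_force: [1.0, -0.5, 1.6]
gripper_width: 1.004
gripper_force: 0.0
```

>>> apply_moves([
  [[0, 0, 0, 0, 0, 0, 1], [0, 0, 0, 0, 0, 0, 1], [0, 0, 0, 0, 0, 0, 1]],
])

```text
time: 23.65
eef_pos: [0.5636, -0.0347, 0.2583]
tcp_rot: [[-0.266, 0.964, -0.003], [0.964, 0.266, 0.001], [0.002, -0.003, -1.0]]
contact_force: [0.4, -0.2, -0.2]
gripper_width: 1.003
gripper_force: 0.0
```

```bash
python3 - <<'E'
from meas import *
c=grab('wrist','w11')
u=proj(c,(.5645,-.0342,.086));x,y=u.astype(int)
for z in (.086,):
  for v in (150,180):bore(c,(x-60,y-60,x+60,y+60),z,vmin=v)
cv2.imwrite('pics/end.png',cv2.resize(c['color'][y-70:y+70,x-90:x+90,::-1],None,fx=4,fy=4,interpolation=cv2.INTER_CUBIC))
E
```

```text
out [565.4 -37.6] [12.7 13.1] ang 59.5 circ 565.3 -37.5 6.7
out [616.6 -25.4] [ 8.4 35.3] ang 18.4 circ 617.7 -25.0 17.9
out [538.6 -12.6] [16.  3.] ang 62.1 circ 539.0 -12.9 8.0
out [565.2 -30.2] [57.6 55. ] ang 38.8 circ 563.4 -27.9 30.5
hole [564.6 -34.1] [22.5 23.6] ang 16.2 circ 564.9 -34.7 15.1
hole [559.8 -18.8] [40.  16.5] ang 15.9 circ 561.3 -23.9 20.2
out [5.547e+02 1.000e-01] [13.1  2.6] ang 15.5 circ 554.6 0.3 6.6
out [563.7 -30. ] [84.1 73.1] ang 21.2 circ 561.7 -24.6 42.4
out [565.3 -37.6] [11.7 11.8] ang 61.1 circ 565.2 -37.7 6.1
out [537.  -34.6] [ 4.1 24.2] ang 14.3 circ 537.8 -34.4 12.1
out [564.4 -32. ] [48.6 48.7] ang 60.3 circ 564.4 -31.8 26.1
hole [564.2 -34.2] [23.7 24.6] ang 16.2 circ 564.9 -35.0 15.6
hole [557.2 -25.8] [44.2 27.9] ang 43.5 circ 561.9 -30.8 22.3
out [579.7 -10.8] [ 9.6 41.7] ang 41.8 circ 576.3 -13.8 20.8
out [537.  -42.8] [22.8 72.9] ang 36.0 circ 545.3 -36.8 36.4
out [590.  -24.2] [27. 77.] ang 1.3 circ 577.4 -24.5 38.5
```

View pics/end.png

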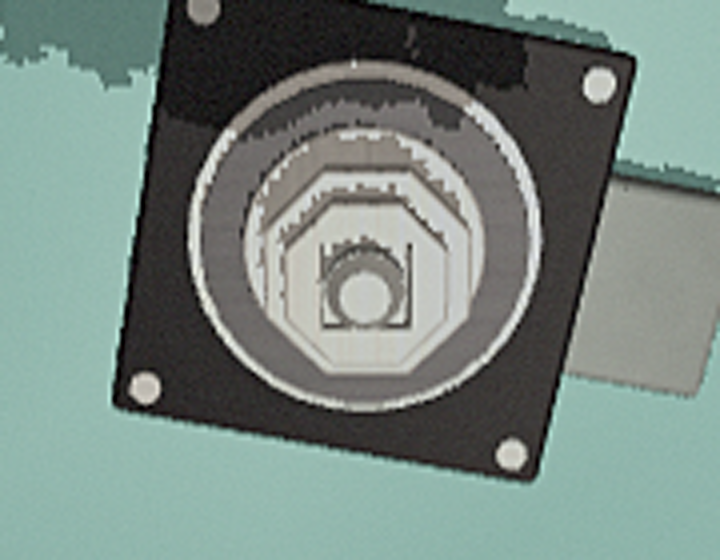

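The picture shows all three collars stacked concentrically on the spindle at (365,290), with the small one's bore down over the square. I'll hand in.

```bash
python3 -c "
from rig import order;print(order.sign_off())"
```

```text
the job is handed in; nothing more can be done
None
```

All three collars are seated on the spindle and released, and the job was handed in at about 24 s; no verdict came back, but the last picture shows them stacked and centred. The first grasp of the wide collar slipped and moved it about 3 mm before I regripped it lower.

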